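# Close the specimen box and hold its locking rod through both bushings

## Robot

A 6-joint arm with a two-finger parallel gripper is mounted at the origin on the work surface. World frame = base frame: x ahead of the robot, y to its left, z up, the work surface at z = 0. Lengths are in m, angles in rad, forces in N, time in s.
With the tool pointing down it reaches from about 0.35 to 0.975 m from the base axis. Payload 4.9 kg.
Tool frame: the origin (TCP) lies midway between the tips of the shut fingers; the grasp point (between the pads) lies ctrl.grip_point_offset behind it (ctrl.grip_point_offset is the distance from the TCP to the grasp point, in m); x points along the fingers, y is the direction in which the jaws open and shut, and the axes are right-handed (so a half turn about x gives the same grasp; the last joint's range is limited). The gripper opens to 85 mm and grips with 20 to 120 N. Pads are 22 mm wide; open, the fingers measure 114 mm over their backs; the gripper's body (76 mm by 85 mm) begins 54 mm behind the grasp point. The pads swing forward as they close: fully open they stand 13 mm farther back than shut.
Start: joints at [1.022, 0.053, 1.613, -0, 1.476, -0.119], TCP at [0.26, 0.568, 0.231] pointing down, gripper open.
Joint ranges: [-3.01, 3.01], [-1.01, 2.22], [0.06, 2.58], [-1.02, 4.17], [0.09, 2.62], [-3.14, 3.14]. Speed limits (rad/s): [2.57, 2.57, 3.14, 3.14, 3.14, 3.14].

## Interface

Orientations are given as a rotation vector (axis times angle).
In Python, from station import ctrl gives the robot as it stands. The module is installed in compiled form; this text tells all that it offers.
- The arm moves only by the tool drive_tool, never from a script. Its argument "commands" is text: rows parted by semicolons, each of 5 numbers parted by spaces: the closure, from -1 (fully open) to 1 (shut), so that 0 is half open, then the shift along the tool's x, y, z in units of 40 mm (1.0 is 40 mm), then the turn about the tool's x in units of 5 degrees (1.0 is 5 degrees). A call has 1 to 8 rows; each row is the pose to reach, as a shift and turn from the pose commanded when the call began, along the tool's axes at that moment; what a row does not reach only later rows make up. A row lasts 1/12 s, in which the tool goes at most 41.7 mm and 7.16 degrees, less where a joint would pass 70% of its speed; a pose out of reach is approached as far as the arm can. A call with a gripper value outside its range is refused whole. The fingers move at their own pace and stop on an object; "newtons" is the grip in N (left out, the last holds). Time passes only in rows, so rows that repeat a pose let the fingers close. It gives the time, the measured TCP pose, the force and the opening at its end, in the units of the state.
- ctrl.get_obs(): the state, without advancing time (a new reading comes with each control period).
- ctrl.get_image(name): name is "scene" or "top" or "wrist"; returns (picture, depth): 400x640x3 uint8, blue, green, red; 400x640 float32, m along the optical axis (not along the pixel's ray), 0 where there is no reading.
- ctrl.camera_info(name): a dict with "K" (3x3 intrinsics, pixels), "T" (4x4, takes a point from camera to world coordinates). Camera axes: x right, y down, z forward; pixel columns grow to the right and rows downward; lengths in m; the calibration is good to about 2 mm. A picture is of the moment at which its call begins: read the wrist's pose just before it. camera_info takes no time and is no camera call; for the wrist camera it gives the pose at the moment of the call.
- ctrl.finish_job(): hands the job in, once; it reports no verdict.
The state is a dict: "t": time; "q": joint angles; "dq": joint speeds; "effort": joint torques, N m; "tool_pos": TCP position; "tool_rot": TCP orientation; "contact_force": force on the tool from outside, world axes, zero at the start; "wrist_torque": the same for the moment, N m; "opening": finger opening in m.
Only numpy, scipy, OpenCV 4.12 (cv2) and the standard library are available. Lean on these libraries where they do the work, as an engineer would, in place of code of your own. Each camera call takes 0.05 s, during which the arm holds its last target.

## Task

Press the loose blue lid of the specimen box down until it snaps home and lies level and flush on the rim all round. Then lift the steel locking rod with the orange top out of its stand, thread it upright down through the brass bushing on the lid and on through the brass bushing on the box below it, and finish still holding the rod there: its foot sticks out below the lower bushing but hangs clear of the table, so that a colleague can clip on the seal. Do not let go of the rod, and leave the tube rack, tape, bottle, jar and cup where they are.

Things in the scene. Friction and masses are not known exactly. Their poses are not given: they have to be found in the camera images.
- box: White specimen box, fixed to the table; 154 (x) x 114 (y) x 100 mm high, open-topped under its blue lid. Origin at the centre of its underside on the table; z up; its x axis points from the middle of the box to the side that carries the two bushings. It stands anywhere near the middle of the work area, turned up to 0.6 rad.
- lid_pad (a point): Centre of the yellow 50 mm disc on top of the loose blue lid (158 x 122 mm, flange 8 mm, weight 0.13 to 0.2 kg): the place to press. The lid starts resting level on four hidden spring studs, about 9 mm too high, already lined up with the box; pressed on the disc with about 10 N it snaps down 9 mm onto the rim, and stays. Seated, this point is 110 mm above the table (about 119 mm at the start). Axes: those of the lid, x towards its bushing, z up.
- lid_bush (a point): Centre of the upper mouth of the brass bushing on the lid, 105 mm from the lid's middle along its x axis. The bushing stands upright, is 16 mm tall, with a bore of 17 mm that flares over the top 6 mm to 23 mm at the mouth; outside 33 mm at most. Seated, this mouth is 112 mm above the table.
- box_bush (a point): Centre of the upper mouth of the lower brass bushing, fixed on the box straight below the lid's one: same shape (16 mm tall, bore 17 mm, flared mouth 23 mm). Mouth 61 mm above the table, lower end 45 mm above the table; nothing but the table lies under it. With the lid seated the two bores are in line within 1.5 mm.
- rod_centre (a point): Centre, half-way up, of the loose steel locking rod: plain round, 12 mm thick, 180 mm long, about 0.12 kg, no head, foot bevelled to 8 mm over the last 4 mm, top 55 mm painted orange (the place to grip). It starts upright in its stand, foot 10 mm and top 190 mm above the table. z points along the rod to its top.
- rod_foot (a point): Centre of the rod's foot (lower end), 90 mm below its centre.
- stand: Grey square block, 64 x 64 x 50 mm high, fixed, with a 13.5 mm hole 40 mm deep in the middle in which the rod starts. Origin at the centre of its underside. It stands left or right of the box (it may have changed places with the tube rack).
- rack: White tube rack with blue-capped tubes, one loose piece, 86 x 112 x 111 mm high; leave alone. Origin at the centre of its underside.
- tape: Roll of beige tape lying flat, 100 mm wide, 24 mm high; leave alone. Origin at the centre of its underside.
- gel: Clear bottle with blue cap, 60 mm wide, 150 mm high; leave alone. Origin at the centre of its underside.
- jar: Small jar with red cap, 56 mm wide, 65 mm high; leave alone. Origin at the centre of its underside.
- cup: Green cup, 72 mm wide, 85 mm high; leave alone. Origin at the centre of its underside.
Not all that is in view belongs to the job. Of the things like the part that bears lid_pad, leave any that is pink; of the rest the larger one is meant.

How it is judged:
On the way, in this order (a step that is already met when the one before it is completed fails the run):
1. the lid is seated level on the rim while the rod is not yet in the bushings (z of lid_pad in the frame of box between 0.107 and 0.1125 m and horizontal distance between lid_pad and box below 0.006 m and angle between lid_pad's own z axis and vertical below 0.02 rad and (horizontal distance between rod_foot and lid_bush above 0.02 m or height (world z) of rod_foot above 0.11 m)), for 0.2 s.
2. the rod's foot has come down through the lid's bushing, not yet through the lower one (horizontal distance between rod_foot and lid_bush below 0.008 m and height (world z) of rod_foot between 0.046 and 0.096 m).
At the end, for the whole second after the job is handed in: Lid seated (disc within 2.5 mm of 110 mm height, tilt under 0.02 rad); rod in both bushings (foot within 7 mm of the lower axis, tilt under 0.12 rad), foot at least 2 mm below the lower bushing and 3 mm above the table, at rest, still gripped (z of lid_pad in the frame of box between 0.107 and 0.1125 m and horizontal distance between lid_pad and box below 0.006 m and angle between lid_pad's own z axis and vertical below 0.02 rad and horizontal distance between rod_foot and box_bush below 0.007 m and horizontal distance between rod_centre and lid_bush below 0.009 m and height (world z) of rod_foot between 0.003 and 0.043 m and angle between rod_centre's own z axis and vertical below 0.12 rad and linear speed of rod below 0.02 m/s and contact force between the fingers and rod above 1 N); the arm keeps its last pose, push and grip.
It fails at once if the tube rack is pushed more than 25 mm or tipped (distance of rack from where it was at the start of the episode above 0.025 m or angle between rack's own z axis and vertical above 0.3 rad).
It fails at once if the tape roll is pushed more than 25 mm or tipped (distance of tape from where it was at the start of the episode above 0.025 m or angle between tape's own z axis and vertical above 0.3 rad).
It fails at once if the bottle is pushed more than 25 mm or tipped (distance of gel from where it was at the start of the episode above 0.025 m or angle between gel's own z axis and vertical above 0.3 rad).
It fails at once if the jar is pushed more than 25 mm or tipped (distance of jar from where it was at the start of the episode above 0.025 m or angle between jar's own z axis and vertical above 0.3 rad).
It fails at once if the cup is pushed more than 25 mm or tipped (distance of cup from where it was at the start of the episode above 0.025 m or angle between cup's own z axis and vertical above 0.3 rad).
It also fails if it takes over 56 s, if anything falls off the work surface, if the arm or the gripper's body presses on something with over 40 N, if the wrist force passes 120 N, or if a joint passes its speed limit or range.

## Working session

There is one attempt and no reset: what is moved stays moved. The work goes in short steps, Python scripts to look and compute and a tool call to move; the robot and the scene stay as the last step left them, time stands still between calls to the robot, and variables do not carry over. Pictures are saved under pics/ and viewed, and the job is handed in when it is done.

Besides the shell and the picture viewer there is one more tool, called after "Call:" as name(argument=value, ...) on one line, values as JSON. drive_tool: Moves the arm, as the interface text tells. Its arguments: {"type":"object","properties":{"commands":{"type":"string"},"newtons":{"type":"number"}},"required":["commands"]}

```bash
mkdir -p pics; ls; python3 - <<'E'
from station import ctrl
import cv2,numpy as np
print(ctrl.get_obs(), ctrl.grip_point_offset)
for n in ["scene","top","wrist"]:
    i=ctrl.camera_info(n);im,d=ctrl.get_image(n)
    cv2.imwrite(f"pics/{n}0.png",im);np.savez(f"{n}0.npz",im=im,d=d,K=i["K"],T=i["T"])
    print(n,np.round(i["K"],1).tolist(),np.round(i["T"],3).tolist())
E
```

```text
pics
{'t': 0.0, 'q': array([ 1.02205262e+00,  5.33498013e-02,  1.61427551e+00,  3.51620040e-05,
        1.47601429e+00, -1.18996760e-01]), 'dq': array([ 0.00059172,  0.00082759,  0.00089091, -0.00086885,  0.00048433,
        0.00226358]), 'effort': array([-4.65960093e-04, -3.93679333e+01, -3.70178461e+01, -6.40105850e-05,
        6.89520588e-03,  1.00710889e-05]), 'tool_pos': array([0.26006474, 0.56764375, 0.23007845]), 'tool_rot': array([ 0.33556746,  1.54509555, -0.33860664]), 'contact_force': array([0.15048564, 0.96660991, 0.24711673]), 'wrist_torque': array([-0.00108892, -0.01524168, -0.01474426]), 'opening': 0.08563004858880649} 0.0187
scene [[456.0, 0.0, 313.0], [0.0, 456.0, 203.0], [0.0, 0.0, 1.0]] [[-0.746, 0.413, -0.523, 1.241], [0.666, 0.433, -0.608, 0.858], [-0.025, -0.801, -0.598, 0.963], [0.0, 0.0, 0.0, 1.0]]
top [[428.1, 0.0, 310.6], [0.0, 428.1, 193.5], [0.0, 0.0, 1.0]] [[-0.025, -0.989, 0.145, 0.347], [-1.0, 0.024, -0.006, -0.012], [0.003, -0.146, -0.989, 1.366], [0.0, 0.0, 0.0, 1.0]]
wrist [[357.9, 0.0, 318.6], [0.0, 357.9, 201.2], [0.0, 0.0, 1.0]] [[0.416, 0.869, 0.266, 0.193], [0.909, -0.397, -0.124, 0.599], [-0.002, 0.294, -0.956, 0.372], [0.0, 0.0, 0.0, 1.0]]
```

View pics/scene0.png

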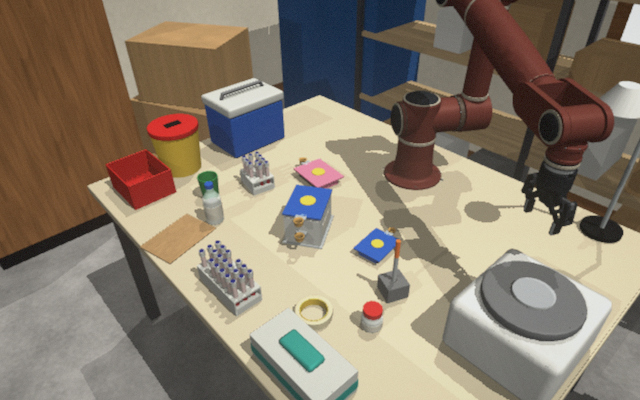

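View pics/top0.png

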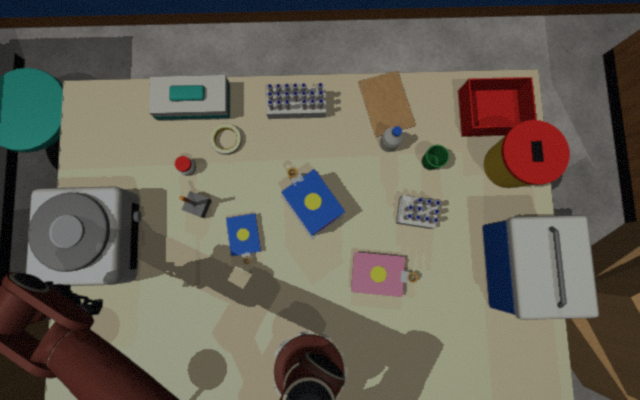

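View pics/wrist0.png

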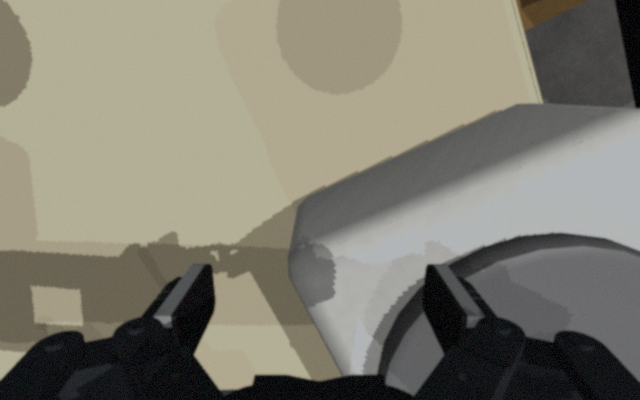

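The big blue lid is at about (313,202) in the top view, with a small blue decoy at (243,235) and a pink one at (378,274). The rod and stand are at about (190,202). Next I measure them.

```bash
cat > h.py <<'E'
import numpy as np,cv2
def load(n):
    z=np.load(n+".npz");return z["im"],z["d"],z["K"],z["T"]
def ray(u,v,K,T):
    d=T[:3,:3]@np.array([(u-K[0,2])/K[0,0],(v-K[1,2])/K[1,1],1]);return T[:3,3],d
def onz(u,v,K,T,z):
    o,d=ray(u,v,K,T);return o+d*(z-o[2])/d[2]
def tri(r1,r2):
    A=[];b=[]
    A=np.zeros((3,3));b=np.zeros(3);P=[]
    for o,d in (r1,r2):
        d=d/np.linalg.norm(d);M=np.eye(3)-np.outer(d,d);A+=M;b+=M@o;P.append((M,o))
    x=np.linalg.solve(A,b);return x,[np.linalg.norm(M@(x-o))*1000 for M,o in P]
def blobs(m,lo=8):
    n,l,s,c=cv2.connectedComponentsWithStats(m.astype(np.uint8))
    return [(s[i].tolist(),c[i].round(2).tolist()) for i in range(1,n) if s[i,4]>=lo]
E
python3 - <<'E'
from h import *
for n,z in (("top0",.119),("scene0",.119)):
    im,d,K,T=load(n);hsv=cv2.cvtColor(im,cv2.COLOR_BGR2HSV);H,S,V=[hsv[...,i].astype(int) for i in range(3)]
    for nm,m,zz in (("yellow",(H>22)&(H<34)&(S>150)&(V>120),.119),("blue",(H>105)&(H<125)&(S>170)&(V>90),.119),("orange",(H<16)&(H>5)&(S>150)&(V>120),.162),("brass",(H>8)&(H<26)&(S>90)&(S<220),.115)):
        print(n,nm)
        for s,c in blobs(m,10):
            if n=="top0" and not(150<c[0]<450 and 130<c[1]<300):continue
            if n=="scene0" and not(260<c[0]<430 and 140<c[1]<310):continue
            print("  ",s,c,onz(*c,K,T,zz).round(4), d[int(c[1]),int(c[0])])
    if n=="top0":
        cv2.imwrite("pics/topz.png",cv2.resize(im[130:280,160:360],None,fx=4,fy=4,interpolation=2))
    else: cv2.imwrite("pics/scz.png",cv2.resize(im[170:310,260:430],None,fx=4.4,fy=4.2,interpolation=2))
E
```

```text
top0 yellow
   [306, 194, 15, 15, 171] [312.6, 201.09] [ 0.5079 -0.0247  0.119 ] 1.2590564
   [238, 230, 10, 10, 79] [242.56, 234.15] [0.4161 0.1811 0.119 ] 1.3358077
   [371, 267, 15, 15, 169] [378.13, 273.78] [ 0.2932 -0.2071  0.119 ] 1.3087673
top0 blue
   [393, 127, 8, 8, 49] [396.65, 130.65] [ 0.7154 -0.2833  0.119 ] 1.259939
   [283, 170, 61, 64, 1705] [313.06, 202.1] [ 0.5048 -0.026   0.119 ] 1.2610102
   [227, 215, 33, 40, 847] [243.08, 234.03] [0.4165 0.1795 0.119 ] 1.332101
top0 orange
top0 brass
   [214, 128, 19, 15, 51] [220.06, 132.51] [0.7237 0.2489 0.115 ] 1.4114116
   [287, 167, 11, 12, 93] [291.87, 172.46] [0.5957 0.0347 0.115 ] 1.331627
   [179, 196, 10, 6, 35] [183.23, 198.43] [0.5257 0.3562 0.115 ] 1.1845475
   [243, 257, 8, 8, 42] [246.55, 260.24] [0.341  0.1703 0.115 ] 1.3500267
   [370, 266, 7, 11, 13] [371.69, 270.31] [ 0.3033 -0.1897  0.115 ] 1.3123151
   [408, 272, 10, 11, 66] [412.73, 277.09] [ 0.2812 -0.3068  0.115 ] 1.3458357
   [371, 278, 10, 5, 10] [375.5, 280.9] [ 0.2731 -0.1993  0.115 ] 1.3059714
scene0 yellow
   [312, 169, 12, 6, 60] [317.82, 171.42]
[... 430 characters left out ...]
0237  0.115 ] 1.6539811
   [395, 155, 4, 10, 16] [397.0, 160.5] [0.1173 0.0129 0.115 ] 1.6801033
   [299, 158, 8, 4, 25] [302.4, 159.4] [ 0.3527 -0.2253  0.115 ] 1.7842181
   [392, 165, 8, 6, 14] [395.86, 167.43] [0.1553 0.0396 0.115 ] 1.7083699
   [311, 168, 14, 8, 32] [317.62, 171.34] [ 0.3663 -0.1293  0.115 ] 1.7059915
   [293, 217, 11, 10, 76] [298.08, 221.53] [0.5916 0.0331 0.115 ] 1.3552396
   [388, 227, 8, 6, 36] [391.44, 229.25] [0.4195 0.2447 0.115 ] 1.4440932
   [294, 232, 11, 10, 74] [298.97, 236.55] [0.6335 0.0865 0.115 ] 1.3961784
   [394, 239, 8, 19, 92] [397.42, 248.2] [0.4692 0.3082 0.115 ] 1.1645992
   [299, 298, 29, 23, 201] [312.74, 305.14] [0.7714 0.2998 0.115 ] 1.2416354
```

View pics/topz.png

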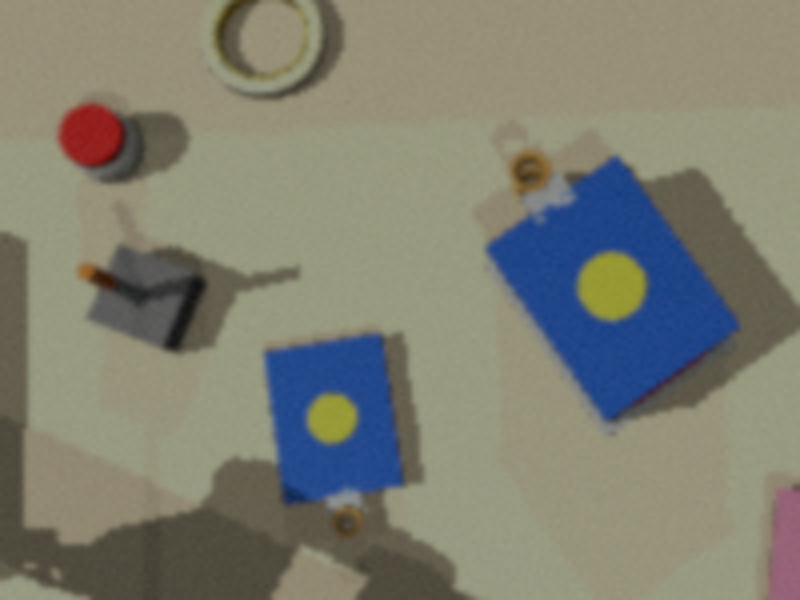

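View pics/scz.png

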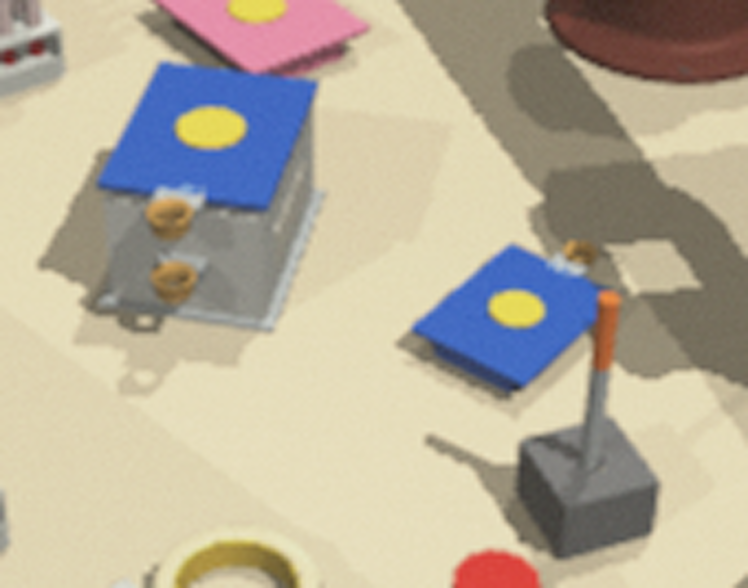

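```bash
cat > go.py <<'E'
import sys
from station import ctrl
import numpy as np
from scipy.spatial.transform import Rotation as Ro
o=ctrl.get_obs();R=Ro.from_rotvec(o["tool_rot"]).as_matrix()
if __name__=="__main__":
    print("t",round(o["t"],2),"pos",o["tool_pos"].round(4),"F",o["contact_force"].round(2),"open",round(o["opening"],4));print(R.round(3).tolist())
    if len(sys.argv)>1:
        p=np.array([float(a) for a in sys.argv[1:4]]);print("units",(R.T@(p-o["tool_pos"])/.04).round(3))
E
python3 go.py .5065 -.024 .20
python3 - <<'E'
from h import *
a=load("top0");b=load("scene0")
print("tip top",onz(182,197.5,*a[2:],.188))
tp=(260+608/4.4,170+300/4.2)
print(tp,"tip scene",onz(*tp,*b[2:],.188),tri(ray(182,197.5,*a[2:]),ray(*tp,*b[2:])))
print("pad",tri(ray(312.6,201.1,*a[2:]),ray(307.4,200.2,*b[2:])))
print("bush",tri(ray(292.0,172.5,*a[2:]),ray(298.2,219.5,*b[2:])))
tp=(260+592/4.4,170+463/4.2); print("hole",onz(*tp,*b[2:],.05),onz(160+142/4,130+298/4,*a[2:],.05))
im,d,K,T=a
hsv=cv2.cvtColor(im,cv2.COLOR_BGR2HSV);H,S,V=[hsv[...,i].astype(int) for i in range(3)]
m=((H>105)&(H<125)&(S>120)&(V>60)).astype(np.uint8)
n,l,s,c=cv2.connectedComponentsWithStats(m);i=l[185,310]
cs,_=cv2.findContours((l==i).astype(np.uint8),0,2);r=cv2.minAreaRect(cs[0]);P=np.array([onz(*p,K,T,.119) for p in cv2.boxPoints(r)])
print(P.mean(0)); 
for k in range(4):
    e=P[(k+1)%4]-P[k];print(np.linalg.norm(e),np.arctan2(e[1],e[0]))
E
```

```text
t 0.15 pos [0.2602 0.5677 0.2303] F [-0.07  0.56  0.51] open 0.0853
[[-0.001, 0.417, 0.909], [-0.001, 0.909, -0.417], [-1.0, -0.002, -0.0]]
units [  0.773 -10.881  11.762]
tip top [0.51795801 0.33820331 0.188     ]
(398.18181818181813, 241.42857142857144) tip scene [0.51452736 0.34045151 0.188     ] (array([0.51660967, 0.33955495, 0.18859419]), [np.float64(1.9651922146733074), np.float64(1.9651922146733773)])
pad (array([ 0.50675253, -0.02380075,  0.11988577]), [np.float64(1.3110306074743396), np.float64(1.311030607474501)])
bush (array([0.59306212, 0.03458565, 0.12445499]), [np.float64(0.9101656252481136), np.float64(0.9101656252481054)])
hole [0.51498655 0.34359942 0.05      ] [0.51505496 0.33703766 0.05      ]
[ 0.50730251 -0.02497577  0.119     ]
0.12080482928349166 -0.9703844854668431
0.1567984961232373 -2.5600851283755595
0.11904240799303291 2.160455357234111
0.1554950528767936 0.5927286367575637
```

Call:
drive_tool(commands="1 0 -5.4 5.8 0;1 0 -5.4 5.8 0;1 0 -5.4 5.8 0;1 0 -5.4 5.8 0;1 0 -5.4 5.8 0;1 0 -5.4 5.8 0;1 0 -5.4 5.8 0;1 0 -5.4 5.8 0", newtons=60)

```text
t: 0.82
tool_pos: [0.3819, 0.2721, 0.2311]
tool_rot: [0.338, 1.543, -0.339]
contact_force: [-0.1, -0.3, 0.1]
opening: 0.0005
```

```bash
python3 go.py .5065 -.024 .15
```

```text
t 0.82 pos [0.3819 0.2721 0.2311] F [-0.13 -0.26  0.13] open 0.0005
[[0.0, 0.418, 0.908], [-0.001, 0.908, -0.418], [-1.0, -0.001, 0.001]]
units [ 2.035 -5.418  5.924]
```

Call:
drive_tool(commands="1 0 -5.4 5.95 0;1 0 -5.4 5.95 0;1 0 -5.4 5.95 0;1 0 -5.4 5.95 0;1 0 -5.4 5.95 0;1 1 -5.4 5.95 0;1 1.8 -5.4 5.95 0;1 1.8 -5.4 5.95 0")

```text
t: 1.48
tool_pos: [0.5056, -0.015, 0.1663]
tool_rot: [0.338, 1.541, -0.338]
contact_force: [0.4, -0.0, -1.3]
opening: 0.0003
```

Call:
drive_tool(commands="1 0 0 0 0;1 0 0 0 0;1 0 0 0 0;1 0 0 0 0")

```text
t: 1.82
tool_pos: [0.5049, -0.012, 0.1671]
tool_rot: [0.336, 1.543, -0.336]
contact_force: [0.9, 0.7, -0.3]
opening: -0.0001
```

```bash
python3 go.py .5065 -.024 .12; python3 - <<'E'
from station import ctrl
import cv2,numpy as np
for n in ["wrist","scene"]:
    i=ctrl.camera_info(n);im,d=ctrl.get_image(n);cv2.imwrite(f"pics/{n}1.png",im);np.savez(f"{n}1.npz",im=im,d=d,K=i["K"],T=i["T"])
E
```

```text
t 1.82 pos [ 0.5049 -0.012   0.1671] F [ 0.89  0.73 -0.27] open -0.0001
[[0.002, 0.416, 0.91], [-0.0, 0.91, -0.416], [-1.0, 0.001, 0.002]]
units [ 1.177 -0.256  0.16 ]
```

View pics/wrist1.png

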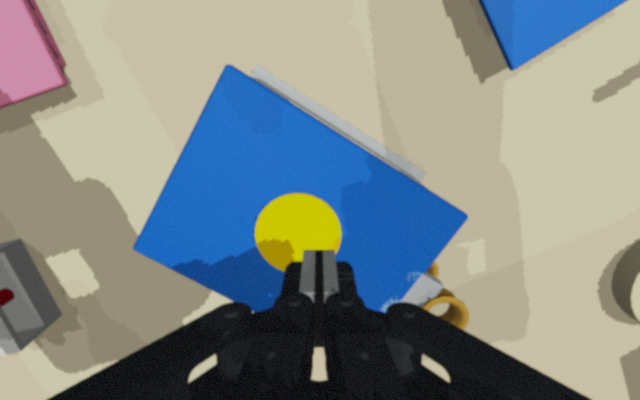

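```bash
python3 - <<'E'
from h import *
im,d,K,T=load("wrist1")
print(onz(298.5,232,K,T,.119),onz(255,232,K,T,.119),onz(342,232,K,T,.119),d[215,298])
# bushing
print(onz(444,313,K,T,.121))
E
```

```text
[ 0.50248384 -0.02297979  0.119     ] [ 0.49216929 -0.0455581   0.119     ] [ 5.12801130e-01 -3.95468339e-04  1.19000000e-01] 0.205028
[0.58647715 0.03521428 0.121     ]
```

Call:
drive_tool(commands="1 0 -0.26 0.16 0;1 0.6 -0.26 0.16 0;1 0.9 -0.26 0.16 0;1 0.9 -0.26 0.16 0;1 0.9 -0.26 0.16 0")

```text
t: 2.33
tool_pos: [0.505, -0.0247, 0.1289]
tool_rot: [0.337, 1.547, -0.337]
contact_force: [-0.0, -0.5, -0.3]
opening: 0.0002
```

```bash
python3 go.py .5065 -.024 .12
```

```text
t 2.33 pos [ 0.505  -0.0247  0.1289] F [-0.03 -0.48 -0.3 ] open 0.0002
[[-0.002, 0.416, 0.909], [0.0, 0.909, -0.416], [-1.0, -0.001, -0.002]]
units [0.223 0.032 0.026]
```

Call:
drive_tool(commands="1 0.15 0 0 0;1 0.2 0 0 0;1 0.25 0 0 0;1 0.3 0 0 0;1 0.3 0 0 0")

```text
t: 2.75
tool_pos: [0.5059, -0.0249, 0.1178]
tool_rot: [0.337, 1.544, -0.337]
contact_force: [0.4, -0.3, -0.4]
opening: -0.0002
```

Call:
drive_tool(commands="1 0.05 0 0 0;1 0.1 0 0 0;1 0.15 0 0 0;1 0.2 0 0 0;1 0.2 0 0 0")

```text
t: 3.17
tool_pos: [0.5059, -0.0249, 0.1101]
tool_rot: [0.337, 1.545, -0.337]
contact_force: [-1.8, 0.2, 3.0]
opening: -0.0001
```

Call:
drive_tool(commands="1 0.04 0 0 0;1 0.08 0 0 0;1 0.12 0 0 0;1 0.12 0 0 0")

```text
t: 3.5
tool_pos: [0.506, -0.0249, 0.1099]
tool_rot: [0.336, 1.547, -0.337]
contact_force: [-15.4, 2.2, 27.5]
opening: 0.0003
```

The tip has stopped hard at 110 mm, so the lid is seated. I'll lift off and check it.

Call:
drive_tool(commands="1 -0.1 0 0 0;1 -0.2 0 0 0;1 -1 0 0 0;1 -2 0 0 0;1 -3 0 0 0;-0.2 -3.6 0 0 0;-0.2 -3.6 0 0 0")

```text
t: 4.08
tool_pos: [0.5089, -0.0255, 0.2561]
tool_rot: [0.337, 1.533, -0.336]
contact_force: [-0.0, -0.7, 0.4]
opening: 0.0232
```

```bash
python3 go.py .516 .339 .245; python3 - <<'E'
from station import ctrl
import cv2,numpy as np
from h import *
for n in ["wrist","scene","top"]:
    i=ctrl.camera_info(n);im,d=ctrl.get_image(n);cv2.imwrite(f"pics/{n}2.png",im);np.savez(f"{n}2.npz",im=im,d=d,K=i["K"],T=i["T"])
def wz(n,pts):
    im,d,K,T=load(n)
    for u,v in pts:
        w=np.median(d[v-1:v+2,u-1:u+2]);o,r=ray(u,v,K,T);print(n,(u,v),(o+r*w).round(4))
for n in ("scene0","scene2"): wz(n,[(307,200),(295,195),(320,193),(315,210),(292,208)])
im=load("scene2")[0];cv2.imwrite("pics/scz2.png",cv2.resize(im[170:310,260:430],None,fx=4.4,fy=4.2,interpolation=2))
E
```

```text
t 4.08 pos [ 0.5089 -0.0255  0.2561] F [-0.03 -0.67  0.37] open 0.0232
[[0.011, 0.417, 0.909], [-0.002, 0.909, -0.417], [-1.0, 0.003, 0.011]]
units [ 0.259  8.357 -3.638]
scene0 (307, 200) [ 0.5071 -0.0233  0.121 ]
scene0 (295, 195) [ 0.5156 -0.0716  0.1192]
scene0 (320, 193) [ 0.4497 -0.026   0.1181]
scene0 (315, 210) [0.5211 0.0296 0.1186]
scene0 (292, 208) [ 0.5654 -0.0265  0.1185]
scene2 (307, 200) [ 0.4997 -0.0321  0.1125]
scene2 (295, 195) [ 0.5077 -0.0817  0.11  ]
scene2 (320, 193) [ 0.4429 -0.0336  0.1108]
scene2 (315, 210) [0.5149 0.0224 0.1113]
scene2 (292, 208) [ 0.5585 -0.0355  0.1099]
```

View pics/scz2.png

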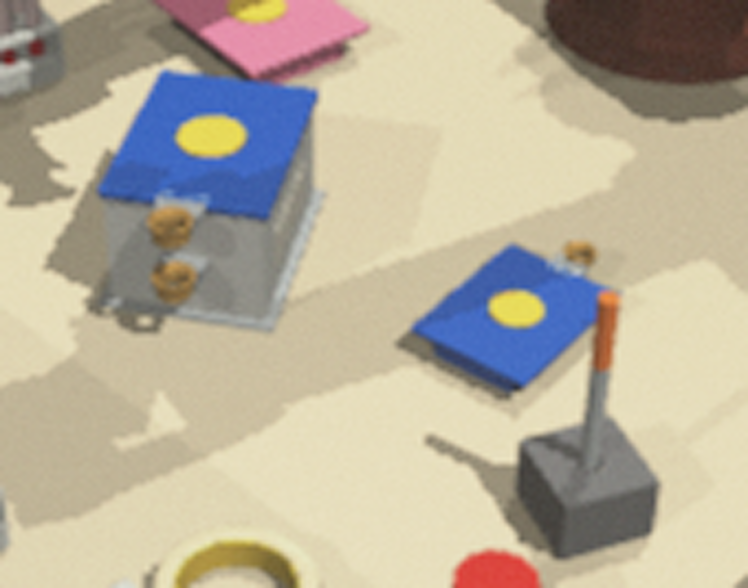

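View pics/wrist2.png

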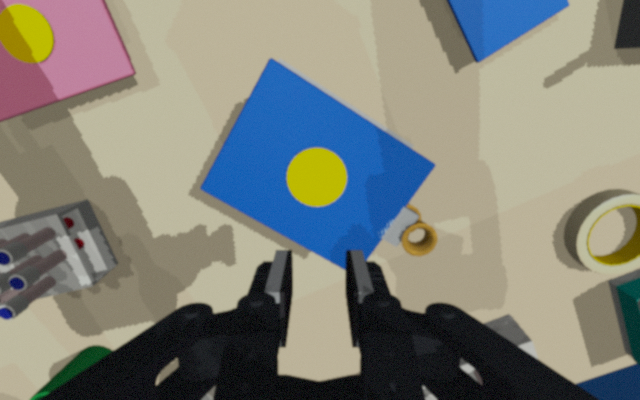

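Call:
drive_tool(commands="-0.6 0 8.3 -3.6 0;-0.6 0 8.3 -3.6 0;-0.6 0 8.3 -3.6 0;-0.6 0 8.3 -3.6 0;-0.6 0 8.3 -3.6 0;-0.6 0 8.3 -3.6 0;-0.6 0 8.3 -3.6 0;-0.6 0 8.3 -3.6 0")

```text
t: 4.9
tool_pos: [0.5111, 0.31, 0.2456]
tool_rot: [0.335, 1.548, -0.34]
contact_force: [1.2, -0.2, 0.8]
opening: 0.0686
```

```bash
python3 go.py .516 .339 .245; python3 - <<'E'
from h import *
im,d,K,T=load("wrist2")
print("bush",onz(420,238,K,T,.112),"pad",onz(316.5,177,K,T,.11))
im,d,K,T=load("top2")
hsv=cv2.cvtColor(im,cv2.COLOR_BGR2HSV);H,S,V=[hsv[...,i].astype(int) for i in range(3)]
print([ (b,onz(*b[1],K,T,.108)) for b in blobs((H>8)&(H<26)&(S>90)&(S<220),20) if 280<b[1][0]<300 and 160<b[1][1]<185])
E
```

```text
t 4.9 pos [0.5111 0.31   0.2456] F [ 1.24 -0.22  0.81] open 0.0686
[[-0.005, 0.416, 0.909], [-0.002, 0.909, -0.416], [-1.0, -0.004, -0.003]]
units [ 0.012  0.711 -0.19 ]
bush [0.59003555 0.03493873 0.112     ] pad [ 0.50379074 -0.02406675  0.11      ]
[]
```

Call:
drive_tool(commands="-0.6 0 0.3 -1.2 0;-0.6 0 0.3 -1.2 0;-0.6 0 0.3 -1.2 0;-0.6 0 0.3 -1.2 0;-0.6 0 0.3 -1.2 0")

```text
t: 5.32
tool_pos: [0.4743, 0.3381, 0.248]
tool_rot: [0.337, 1.545, -0.339]
contact_force: [-0.4, -0.9, 0.0]
opening: 0.0684
```

```bash
python3 go.py .516 .339 .245; python3 - <<'E'
from station import ctrl
import cv2,numpy as np
from h import *
for n in ["wrist"]:
    i=ctrl.camera_info(n);im,d=ctrl.get_image(n);cv2.imwrite(f"pics/{n}3.png",im);np.savez(f"{n}3.npz",im=im,d=d,K=i["K"],T=i["T"])
E
```

```text
t 5.32 pos [0.4743 0.3381 0.248 ] F [-0.42 -0.9   0.01] open 0.0684
[[-0.001, 0.418, 0.909], [-0.001, 0.909, -0.418], [-1.0, -0.001, -0.0]]
units [0.074 0.456 0.937]
```

View pics/wrist3.png

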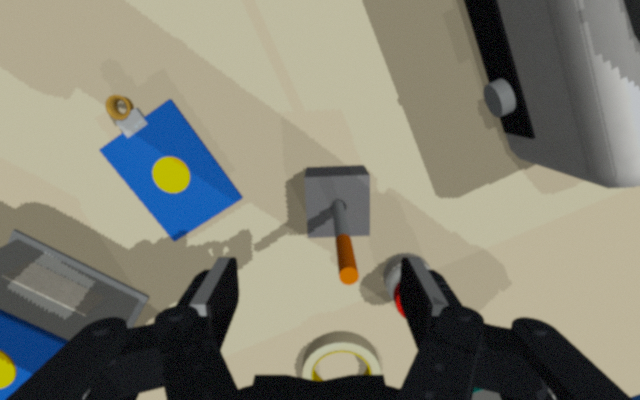

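```bash
python3 - <<'E'
from h import *
im,d,K,T=load("wrist3")
print("top",onz(348,275,K,T,.19),"hole",onz(339,206,K,T,.05), "orange end", onz(343,235,K,T,.135))
E
python3 go.py .514 .3385 .245
```

```text
top [0.51410489 0.34042291 0.19      ] hole [0.51467784 0.34216676 0.05      ] orange end [0.51045039 0.3424406  0.135     ]
t 5.37 pos [0.4747 0.3379 0.2485] F [-0.   -0.52 -0.05] open 0.0684
[[-0.0, 0.418, 0.908], [-0.001, 0.908, -0.418], [-1.0, -0.001, -0.0]]
units [0.086 0.425 0.887]
```

Call:
drive_tool(commands="-0.6 0 0.47 0.9 0;-0.6 0 0.47 0.9 0;-0.6 0.9 0.47 0.9 0;-0.6 1.7 0.47 0.9 0;-0.6 2.5 0.47 0.9 0;-0.6 2.6 0.47 0.9 0;-0.6 2.6 0.47 0.9 0;-0.6 2.6 0.47 0.9 0")

```text
t: 6.03
tool_pos: [0.5158, 0.341, 0.1467]
tool_rot: [0.339, 1.543, -0.337]
contact_force: [1.0, 0.4, 0.6]
opening: 0.0679
```

```bash
python3 go.py .5155 .340 .145; python3 - <<'E'
from station import ctrl
import cv2,numpy as np
from h import *
for n in ["wrist"]:
    i=ctrl.camera_info(n);im,d=ctrl.get_image(n);cv2.imwrite(f"pics/{n}4.png",im);np.savez(f"{n}4.npz",im=im,d=d,K=i["K"],T=i["T"])
E
```

```text
t 6.03 pos [0.5158 0.341  0.1467] F [1.05 0.43 0.59] open 0.0679
[[0.002, 0.418, 0.909], [0.001, 0.909, -0.418], [-1.0, 0.001, 0.001]]
units [ 0.043 -0.027  0.003]
```

View pics/wrist4.png

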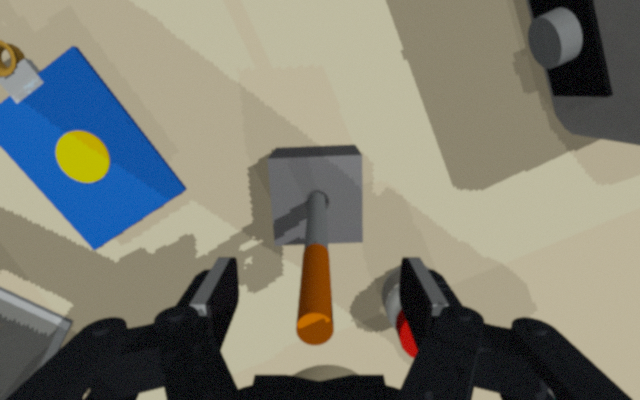

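```bash
python3 - <<'E'
from h import *
im,d,K,T=load("wrist4")
def pr(p):
    c=np.linalg.inv(T)@np.r_[p,1];return (K@(c[:3]/c[2]))[:2].round(1)
tcp=np.array([.5158,.341,.1467]);
print("tcp px",pr(tcp),"gp",pr(tcp+[0,0,.0187]),"top",pr(tcp*[1,1,0]+[0,0,.19]),"low",pr(tcp*[1,1,0]+[0,0,.05]))
print(onz(315,325,K,T,.19),onz(317.5,200,K,T,.05))
E
```

```text
tcp px [317.4 268.1] gp [317.4 290.8] top [317.2 331.2] low [317.6 202.5]
[0.51335272 0.34132844 0.19      ] [0.51406985 0.34168358 0.05      ]
```

The rod sits within 2–3 mm of the jaw centre, so I'm gripping.

Call:
drive_tool(commands="1 0 0 0 0;1 0 0 0 0;1 0 0 0 0;1 0 0 0 0;1 0 0 0 0;1 0 0 0 0;1 0 0 0 0;1 0 0 0 0", newtons=60)

```text
t: 6.75
tool_pos: [0.5149, 0.3413, 0.1459]
tool_rot: [0.337, 1.544, -0.337]
contact_force: [-1.8, -2.0, 5.7]
opening: 0.0108
```

Call:
drive_tool(commands="1 -0.2 0 0 0;1 -0.5 0 0 0;1 -1 0 0 0;1 -1.5 0 0 0;1 -2 0 0 0;1 -2.5 0 0 0;1 -3 0 0 0;1 -3 0 0 0")

```text
t: 7.42
tool_pos: [0.5166, 0.3426, 0.2713]
tool_rot: [0.342, 1.537, -0.332]
contact_force: [-0.2, -0.0, -0.0]
opening: 0.0105
```

```bash
python3 go.py .592 .0345 .30; python3 - <<'E'
from station import ctrl
import cv2,numpy as np
from h import *
for n in ["wrist","scene"]:
    i=ctrl.camera_info(n);im,d=ctrl.get_image(n);cv2.imwrite(f"pics/{n}5.png",im);np.savez(f"{n}5.npz",im=im,d=d,K=i["K"],T=i["T"])
E
```

```text
t 7.42 pos [0.5166 0.3426 0.2713] F [-0.16 -0.03 -0.03] open 0.0105
[[0.008, 0.417, 0.909], [0.005, 0.909, -0.417], [-1.0, 0.008, 0.005]]
units [-0.739 -6.212  4.928]
```

View pics/wrist5.png

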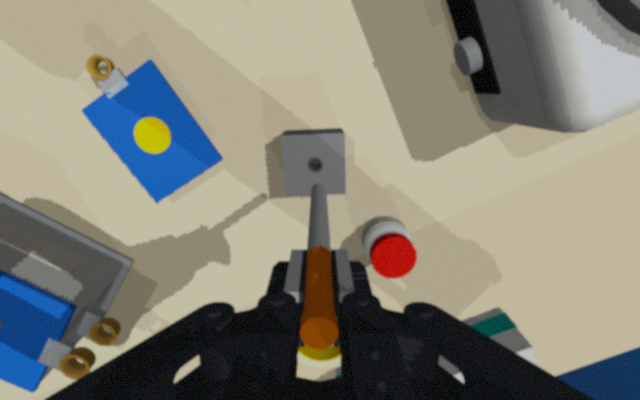

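View pics/scene5.png

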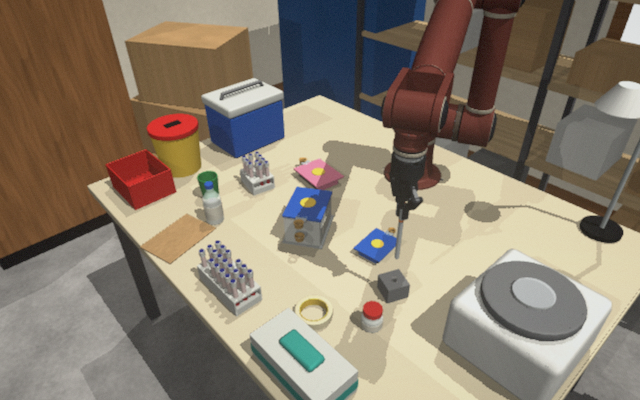

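Call:
drive_tool(commands="1 -0.3 -6.2 4.9 0;1 -0.3 -6.2 4.9 0;1 -0.3 -6.2 4.9 0;1 -0.3 -6.2 4.9 0;1 -0.3 -6.2 4.9 0;1 -0.3 -6.2 4.9 0;1 -0.3 -6.2 4.9 0;1 -0.3 -6.2 4.9 0")

```text
t: 8.18
tool_pos: [0.589, 0.0306, 0.2746]
tool_rot: [0.338, 1.547, -0.341]
contact_force: [-0.2, 0.3, -1.5]
opening: 0.0105
```

Call:
drive_tool(commands="1 0 0 0 0;1 0 0 0 0;1 0 0 0 0;1 0 0 0 0;1 0 0 0 0")

```text
t: 8.6
tool_pos: [0.5891, 0.0357, 0.2764]
tool_rot: [0.336, 1.546, -0.335]
contact_force: [-0.6, -0.6, -1.3]
opening: 0.0104
```

```bash
python3 go.py .592 .0345 .28; python3 - <<'E'
from station import ctrl
import cv2,numpy as np
from h import *
for n in ["wrist","scene","top"]:
    i=ctrl.camera_info(n);im,d=ctrl.get_image(n);cv2.imwrite(f"pics/{n}6.png",im);np.savez(f"{n}6.npz",im=im,d=d,K=i["K"],T=i["T"])
im=load("scene6")[0];cv2.imwrite("pics/scz6.png",cv2.resize(im[150:270,240:370],None,fx=6,fy=5,interpolation=2))
E
```

```text
t 8.6 pos [0.5891 0.0357 0.2764] F [-0.55 -0.6  -1.29] open 0.0104
[[-0.001, 0.415, 0.91], [0.0, 0.91, -0.415], [-1.0, -0.0, -0.001]]
units [-0.089  0.004  0.079]
```

View pics/wrist6.png

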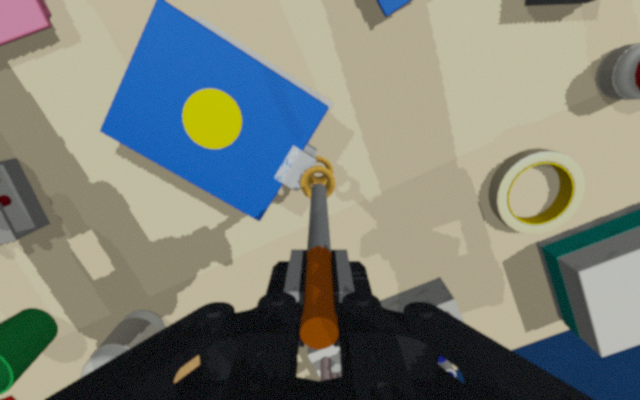

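View pics/scz6.png

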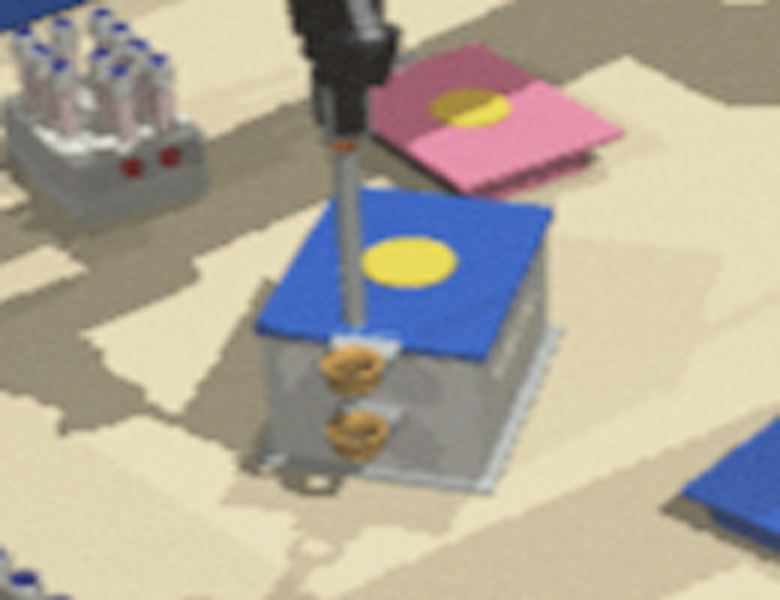

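```bash
python3 - <<'E'
from h import *
im=load("wrist6")[0];cv2.imwrite("pics/wz6.png",cv2.resize(im[140:220,270:370],None,fx=7,fy=7,interpolation=2))
E
```

```text
(no output)
```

View pics/wz6.png

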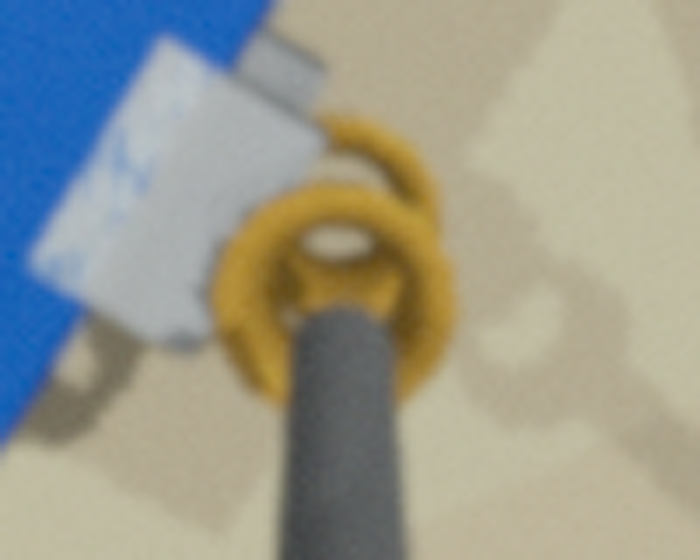

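```bash
python3 - <<'E'
from h import *
im,d,K,T=load("wrist6")
b=onz(317.7,183,K,T,.112);f=onz(319,189.2,K,T,.1444)
print(b,f,b-f, d[184,319],d[195,319])
R=np.array([[-0.001, 0.415, 0.91], [0.0, 0.91, -0.415], [-1,0,-.001]])
print(R.T@(b-f)/.04)
# scene: foot and mouth
im,d,K,T=load("scene6")
fs=(240+355/6,150+322/5);bs=(240+352/6,150+364/5)
print("scene", onz(*fs,K,T,.141),onz(*bs,K,T,.112))
t=load("top6")[0];cv2.imwrite("pics/tz6.png",cv2.resize(t[140:220,250:350],None,fx=7,fy=7,interpolation=2))
E
```

```text
[0.59142477 0.03422173 0.112     ] [0.58907671 0.03651012 0.1444    ] [ 0.00234806 -0.0022884  -0.0324    ] 0.28075597 0.2506187
[ 0.8099413  -0.0276999   0.07797054]
scene [0.5878384  0.03531924 0.141     ] [0.59192977 0.03593976 0.112     ]
```

View pics/tz6.png

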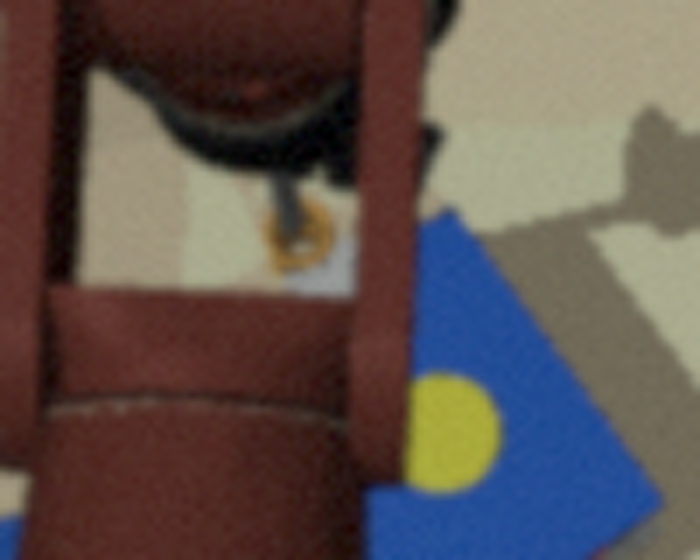

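Call:
drive_tool(commands="1 0 0.01 0.08 0;1 0 0.01 0.08 0;1 0.2 0.01 0.08 0;1 0.4 0.01 0.08 0;1 0.6 0.01 0.08 0;1 0.8 0.01 0.08 0;1 1 0.01 0.08 0;1 1 0.01 0.08 0")

```text
t: 9.42
tool_pos: [0.5912, 0.0333, 0.2338]
tool_rot: [0.337, 1.549, -0.338]
contact_force: [-1.3, -0.7, -2.0]
opening: 0.0102
```

```bash
python3 go.py .592 .0345 .28; python3 - <<'E'
from station import ctrl
import cv2,numpy as np
from h import *
for n in ["wrist","scene"]:
    i=ctrl.camera_info(n);im,d=ctrl.get_image(n);cv2.imwrite(f"pics/{n}7.png",im);np.savez(f"{n}7.npz",im=im,d=d,K=i["K"],T=i["T"])
a=cv2.resize(load("scene7")[0][190:260,270:330],None,fx=6.5,fy=6.5,interpolation=2);b=cv2.resize(load("wrist7")[0][150:220,290:350],None,fx=6.5,fy=6.5,interpolation=2)
cv2.imwrite("pics/z7.png",np.hstack([a,b]))
E
```

```text
t 9.42 pos [0.5912 0.0333 0.2338] F [-1.33 -0.71 -2.  ] open 0.0102
[[-0.005, 0.417, 0.909], [0.0, 0.909, -0.417], [-1.0, -0.002, -0.004]]
units [-1.154  0.033  0.   ]
```

View pics/z7.png

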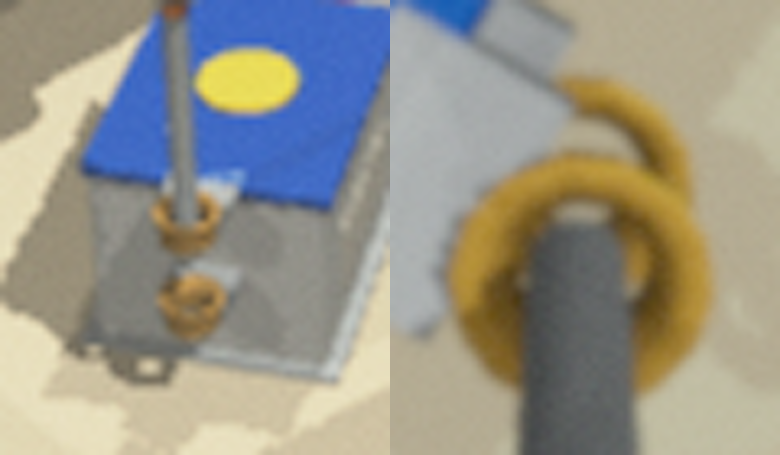

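The foot is inside the mouth, centred, with no contact force.

Call:
drive_tool(commands="1 0.1 0 0 0;1 0.25 0 0 0;1 0.4 0 0 0;1 0.5 0 0 0;1 0.6 0 0 0;1 0.6 0 0 0")

```text
t: 10.02
tool_pos: [0.5919, 0.0333, 0.2116]
tool_rot: [0.337, 1.547, -0.337]
contact_force: [0.3, 0.8, -1.9]
opening: 0.0106
```

```bash
python3 go.py .592 .0345 .28; python3 - <<'E'
from station import ctrl
import cv2,numpy as np
from h import *
for n in ["wrist","scene"]:
    i=ctrl.camera_info(n);im,d=ctrl.get_image(n);cv2.imwrite(f"pics/{n}8.png",im);np.savez(f"{n}8.npz",im=im,d=d,K=i["K"],T=i["T"])
a=cv2.resize(load("scene8")[0][190:260,270:330],None,fx=6.5,fy=6.5,interpolation=2);b=cv2.resize(load("wrist8")[0][150:220,290:350],None,fx=6.5,fy=6.5,interpolation=2)
cv2.imwrite("pics/z8.png",np.hstack([a,b]))
E
```

```text
t 10.02 pos [0.5919 0.0333 0.2116] F [ 0.28  0.77 -1.89] open 0.0106
[[-0.002, 0.417, 0.909], [0.0, 0.909, -0.417], [-1.0, -0.001, -0.002]]
units [-1.711  0.026 -0.014]
```

View pics/z8.png

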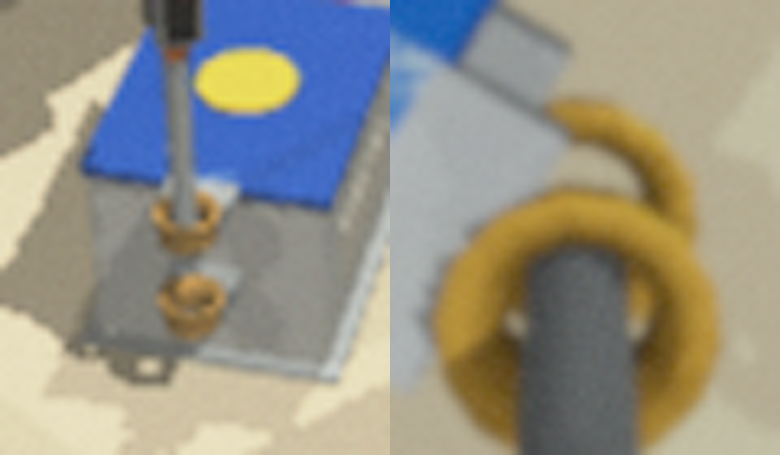

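```bash
python3 - <<'E'
from h import *
ims=[cv2.resize(load(n)[0][215:250,282:315],None,fx=12,fy=14,interpolation=2) for n in ("scene7","scene8")]
cv2.imwrite("pics/z8b.png",np.hstack(ims))
for n in ("scene7","scene8"):
    d=load(n)[1];print(d[220:242:2,298])
E
```

```text
[1.339076  1.3468782 1.3461995 1.3336166 1.3478987 1.4019442 1.3872236
 1.3899606 1.3945463 1.3702291 1.3741637]
[1.3324682 1.3450863 1.3433002 1.3447841 1.3433795 1.3631537 1.3913695
 1.3869311 1.3978873 1.3661062 1.3716917]
```

View pics/z8b.png

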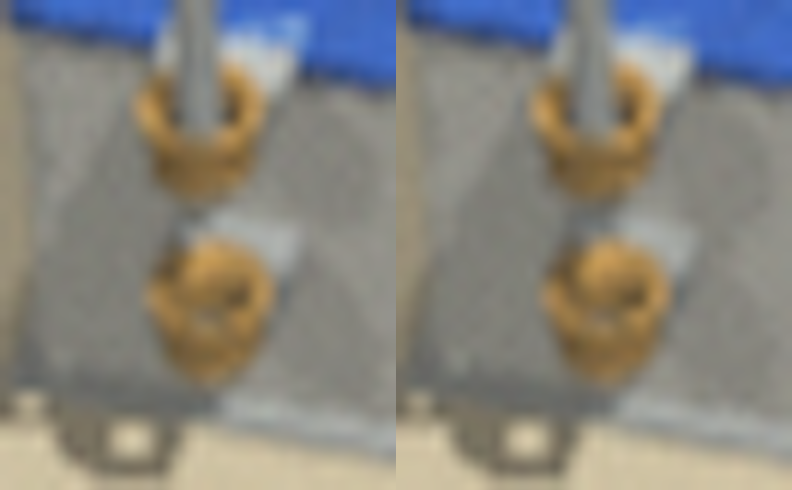

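View pics/wrist8.png

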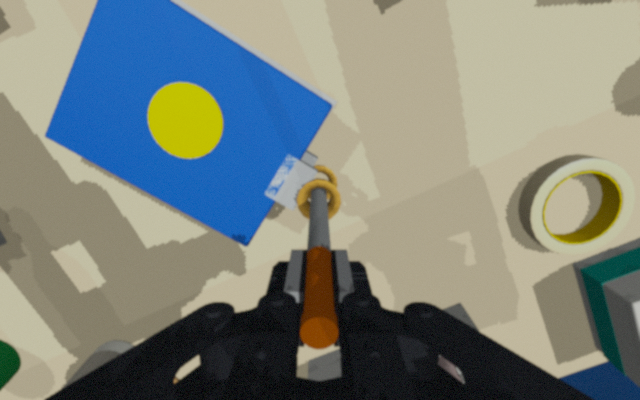

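Call:
drive_tool(commands="1 0.1 0 0 0;1 0.2 0 0 0;1 0.3 0 0 0;1 0.4 0 0 0;1 0.5 0 0 0;1 0.5 0 0 0")

```text
t: 10.62
tool_pos: [0.5919, 0.0333, 0.1915]
tool_rot: [0.337, 1.547, -0.337]
contact_force: [-0.5, 1.0, -0.5]
opening: 0.0106
```

Call:
drive_tool(commands="1 0.1 0 0 0;1 0.2 0 0 0;1 0.3 0 0 0;1 0.4 0 0 0;1 0.4 0 0 0")

```text
t: 11.03
tool_pos: [0.5919, 0.0333, 0.1757]
tool_rot: [0.337, 1.546, -0.337]
contact_force: [0.3, -0.5, -1.0]
opening: 0.0106
```

Call:
drive_tool(commands="1 0.1 0 0 0;1 0.2 0 0 0;1 0.3 0 0 0;1 0.4 0 0 0;1 0.4 0 0 0;1 0.4 0 0 0")

```text
t: 11.53
tool_pos: [0.5923, 0.0333, 0.1605]
tool_rot: [0.337, 1.545, -0.337]
contact_force: [-0.3, -0.5, -1.4]
opening: 0.0103
```

```bash
python3 go.py; python3 - <<'E'
from station import ctrl
import cv2,numpy as np
from h import *
for n in ["wrist","scene"]:
    i=ctrl.camera_info(n);im,d=ctrl.get_image(n);cv2.imwrite(f"pics/{n}9.png",im);np.savez(f"{n}9.npz",im=im,d=d,K=i["K"],T=i["T"])
a=cv2.resize(load("scene9")[0][175:255,265:345],None,fx=7,fy=7,interpolation=2);b=cv2.resize(load("wrist9")[0][150:350,270:370],None,fx=2.4,fy=2.8,interpolation=2)
cv2.imwrite("pics/z9.png",np.hstack([a,b]))
im,d,K,T=load("scene9")
for u,v in [(307,201),(320,194),(315,210)]:
    o,r=ray(u,v,K,T);print((o+r*np.median(d[v-1:v+2,u-1:u+2])).round(4))
E
```

```text
t 11.53 pos [0.5923 0.0333 0.1605] F [-0.27 -0.53 -1.39] open 0.0103
[[-0.001, 0.417, 0.909], [0.0, 0.909, -0.417], [-1.0, -0.0, -0.001]]
[ 0.5035 -0.0278  0.1128]
[ 0.4461 -0.0301  0.1103]
[0.5152 0.0227 0.1116]
```

View pics/z9.png

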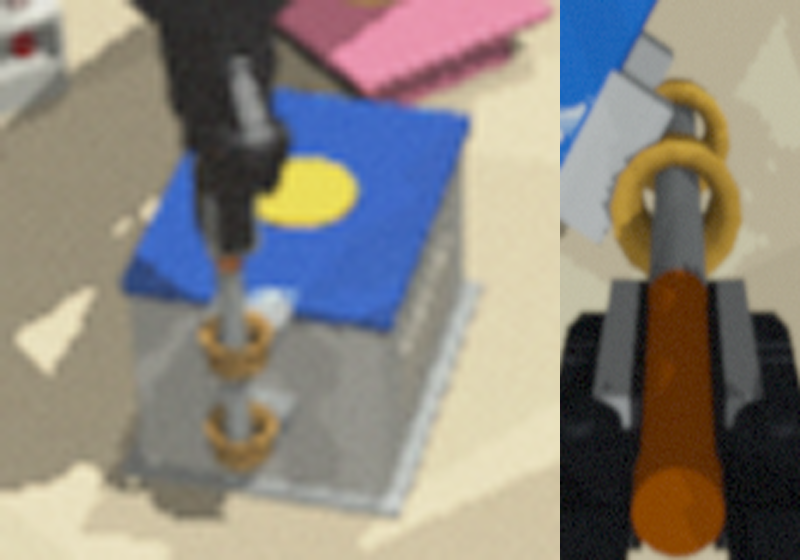

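Call:
drive_tool(commands="1 0 0 0 0;1 0 0 0 0;1 0 0 0 0;1 0 0 0 0;1 0 0 0 0;1 0 0 0 0")

```text
t: 12.13
tool_pos: [0.5926, 0.0333, 0.1611]
tool_rot: [0.337, 1.544, -0.337]
contact_force: [-0.2, -0.1, -0.6]
opening: 0.0101
```

```bash
python3 -c "
from station import ctrl
print(ctrl.get_obs()['tool_pos'],ctrl.get_obs()['dq'].round(3));print(ctrl.finish_job())"
```

```text
[0.59257117 0.03327038 0.16108781] [ 0.001  0.     0.001  0.002 -0.001 -0.   ]
the job is handed in; nothing more can be done
None
```

The lid is seated and the locking rod is threaded through both bushings, still gripped, with its foot hanging about 25 mm above the table. I handed the job in at about 12 s, and no verdict was reported.

- **Lid:** I pressed the yellow disc with the shut fingertips until they stopped hard at 110 mm, at about 27 N. Depth readings after that showed the lid level at 110–113 mm, about 8 mm lower than before.
- **Rod:** I gripped it by the orange top at 60 N, lifted it out of the stand and lowered it through the lid's bushing and then the lower one. The force on the tool stayed within about 2 N on the way down.
- **Last checks:** The close-ups show the rod upright through both bushings and the lid still down. The arm was at rest, and the fingers read 10 mm open on the 12 mm rod. The foot height is worked out from the tool height and the grip; I did not see the foot directly.
- **Disagreement:** The wrist camera put the lid and bushing 2–6 mm away from where the other two cameras had them. I averaged the wrist and scene readings for the final alignment, and the rod went in without contact.
- **Other objects:** The arm stayed above the rack, tape, bottle, jar and cup, but I did not measure their positions again at the end.

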